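# Take the stone carrier off the polishing stand

## Task

Take the forked stone carrier off the polishing stand for washing: undo the stand's clamp knob as far as it will go (about half a turn; the thread is left-handed, so it loosens clockwise seen from above), slide the carrier straight out by its upright paddle, and lay it gently in the shallow steel tray, flat on the tray's bottom with the paddle up. Let go of it, and leave the tray, bowl, bottle, jar and loose salt stone where they stand.

Things in the scene. Friction and masses are not known exactly. Their poses are not given: they have to be found in the camera images.
- spindle (a point): Fixed polishing stand: black base 170 x 150 x 33 mm, round steel turntable 124 mm across, top face 45 mm above the table. This point: on the vertical spindle (12 mm thick) at that face. Its -x axis is the way the carrier slides out. Two low bars (50 mm long, 4 mm high) guide the carrier's sides with 1.5 mm play.
- knob_grip (a point): Centre of the clamp knob's grip bar, on the spindle axis, 89 mm above the table when tight: black bar 54 mm long (this point's x axis), 12 thick (y), 26 high (z) on a round 20 mm hub over a steel washer 34 mm across, whose underside is 38 mm below this point. Bar and washer rise as the knob is undone.
- knob (a joint): Turn of the knob, rad. Left-hand thread: grows as it turns CLOCKWISE seen from above, which loosens it; the other way tightens it to a stop at 0. Starts at 0 to 0.4, other stop at 3.0. Rises 2 mm per rad (follow it up), takes 0.07 N m, stays where left. The washer is 0.2 mm (at 0) to 6.2 mm (at 3.0) above the carrier's plate.
- carrier_paddle (a point): Grasp point on the aluminium carrier's upright paddle: 10 mm thick (this point's x axis), 40 wide (y), its top 12 mm above this point, the carrier's underside 38 mm below. It stands at one end of a flat plate 122 x 56 x 6 mm (160 g). On the stand it is 90 mm from the spindle on its -x side, axes parallel to the spindle's.
- carrier_mid (a point): Centre of the carrier's plate, 56 mm from the paddle's centre along +x, half-way up the plate (3 mm above its underside).
- carrier_slot (a point): Point of the carrier (plate's underside, 90 mm from the paddle along +x) that lies on the spindle axis when seated, in the fork's 15 mm slot, open to +x. The fork's tips have lips 3 mm high that catch behind the washer until it is raised. Slid 65 mm along -x, the carrier is clear of the washer and can be lifted.
- tray_in (a point): Centre of the inner floor of the shallow steel tray: outside 200 (x) x 150 (y) x 18 mm high, walls and floor 4 mm, loose on the table, 0.6 kg.
- bowl_rim (a point): Centre of the mouth of a glass bowl, 120 mm across, 55 mm high. A bystander that can stand on either side; leave it.
- bottle: White dropper bottle, 52 mm across, 112 mm high, origin at its underside. A bystander; leave it.
- jar: Amber jar, 54 mm across, 60 mm high, origin at its underside. A bystander; leave it.
- stone: Pink salt stone 60 x 80 x 45 mm on the table, origin at its underside. A bystander; leave it.
Things that resemble listed ones, but are neither listed nor needed, are in the scene too. What is shaped like the part that bears carrier_paddle but purple is not meant.

How it is judged:
On the way, in this order (a step that is already met when the one before it is completed fails the run):
1. the knob is undone clockwise (joint above 2.2 rad) while the carrier is still seated on the spindle (within 15 mm) (value of joint knob above 2.2 rad and horizontal distance between carrier_slot and spindle below 0.015 m), for 0.2 s.
2. the carrier has been drawn off the spindle, 60 mm or more (horizontal distance between carrier_slot and spindle above 0.06 m), for 0.1 s.
At the end, for the whole second after the job is handed in: The knob is still undone (above 2.0 rad) and the carrier lies flat (within 0.06 rad) on the tray's bottom, paddle up: its plate's centre within 70 mm (tray x) and 50 mm (tray y) of the tray's centre and no more than 7 mm above the floor; the tray is within 40 mm of where it stood (value of joint knob above 2 rad and x of carrier_mid in the frame of tray_in between -0.07 and 0.07 m and y of carrier_mid in the frame of tray_in between -0.05 and 0.05 m and z of carrier_mid in the frame of tray_in below 0.007 m and angle between carrier_mid's own z axis and vertical below 0.06 rad and distance of tray_in from where it was at the start of the episode below 0.04 m); the robot touches nothing.
It fails at once if the carrier is let fall towards or about the tray: out of the fingers and moving faster than 0.45 m/s within 150 mm of the tray's centre (a fall of about 10 mm) (contact force between the fingers and carrier below 0.3 N and linear speed of carrier above 0.45 m/s and horizontal distance between carrier_mid and tray_in below 0.15 m).
It fails at once if a bystander (bowl, bottle, jar or salt stone) is moved more than 40 mm (distance of any of bowl_rim, bottle, jar, stone from where it was at the start of the episode above 0.04 m).
It also fails if it takes over 72 s, if anything falls off the work surface, if the arm or the gripper's body presses on something with over 40 N, if the wrist force passes 120 N, or if a joint passes its speed limit or range.

## Robot

A 6-joint arm with a two-finger parallel gripper is mounted at the origin on the work surface. World frame = base frame: x ahead of the robot, y to its left, z up, the work surface at z = 0. Lengths are in m, angles in rad, forces in N, time in s.
With the tool pointing down it reaches from about 0.3 to 0.775 m from the base axis. Payload 14.6 kg.
Tool frame: the origin (TCP) lies at the very end of the fingers, on their centre line; the grasp point (between the pads) lies 19 mm behind it; z points along the fingers, y is the line along which they close (so a half turn about z gives the same grasp; the last joint's range is limited). The gripper opens to 94 mm and grips with 3 to 60 N. Pads are 16 mm wide; open, the fingers measure 119 mm over their backs; the gripper's body (75 mm by 177 mm) begins 78 mm behind the grasp point.
Start: joints at [-1.244, 0.3, 1.521, -0, 1.321, -0.067], TCP at [0.211, -0.508, 0.205] pointing down, gripper open.
Joint ranges: [-3.03, 3.03], [-0.79, 2.21], [0.23, 2.52], [-1.04, 4.18], [0, 3.07], [-2.55, 2.55]. Speed limits (rad/s): [2.22, 2.22, 2.57, 3.14, 3.14, 3.14].

## Interface

Orientations are given as [roll, pitch, yaw] about the fixed x, y, z axes, in that order (R = Rz(yaw) Ry(pitch) Rx(roll)).
In Python, from station import ctrl gives the robot as it stands.
- The arm moves only by the shell command python3 -m pendant 'ROWS' [OPENING] [FORCE]. ROWS is JSON, a list of rows, each a list of 2 entries, a list of its own where there are three numbers: the shift along the world's x, y, z in cm, then the turn about the world's z in rad. A call has 1 to 20 rows; each row shifts and turns the commanded pose from where the row before left it; what a row does not reach is not made up. A row lasts 1/12 s, in which the tool goes at most 41.7 mm and 7.16 degrees, less where a joint would pass 70% of its speed; a pose out of reach is approached as far as the arm can. A call is refused whole if a number of a shift passes 4.17 or a number of a turn 0.125, either way. A call with a gripper value outside its range is refused whole. OPENING is the opening, from 0 (shut) to 1 (fully open), set as the call begins (- or left out, the last holds). The fingers move at their own pace and stop on an object; FORCE is the grip in N (left out, the last holds). Time passes only in rows, so rows that do not move let the fingers close. It gives the time, the measured TCP pose, the force, the opening and the grip force at its end, in the units of the state.
- ctrl.get_obs(): the state, without advancing time (a new reading comes with each control period).
- ctrl.camera(name): name is "scene" or "top" or "wrist"; returns a dict with "color" (480x640x3 uint8, red, green, blue), "intrinsics" (3x3 intrinsics, pixels), "camera_from_world" (4x4, takes a point from world to camera coordinates). Camera axes: x right, y down, z forward; pixel columns grow to the right and rows downward; lengths in m; the calibration is good to about 2 mm. A picture is of the moment at which its call begins. There is no depth.
- ctrl.hand_in(): hands the job in; it is judged then, once.
The state is a dict: "time_s": time; "qpos": joint angles; "joint_vel": joint speeds; "tau": joint torques, N m; "ee_pos": TCP position; "eef_rot": TCP orientation; "force": force on the tool from outside, world axes, zero at the start; "moment": the same for the moment, N m; "grip_width": finger opening in m; "grip_force": force on a finger pad.
Only numpy, scipy, OpenCV 4.12 (cv2) and the standard library are available. Lean on these libraries where they do the work, as an engineer would, in place of code of your own. Each camera call takes 0.05 s, during which the arm holds its last target. There are 200 camera calls.

## Working session

There is one attempt and no reset: what is moved stays moved. The work goes in short steps, Python scripts to look and compute and a shell command to move; the robot and the scene stay as the last step left them, time stands still between calls to the robot, and variables do not carry over. Pictures are saved under pics/ and viewed, at most 10 in all, crops included, and the job is handed in when it is done.

```bash
mkdir -p pics; cat > h.py <<'E'
import numpy as np,cv2
from station import ctrl
def snap(n,f=None):
    c=ctrl.camera(n)
    if f: cv2.imwrite(f,c["color"][:,:,::-1])
    return c
def ray(c,u,v,z):
    K=c["intrinsics"];T=np.array(c["camera_from_world"]);R=T[:3,:3];t=T[:3,3]
    o=-R.T@t;d=R.T@np.linalg.inv(K)@[u,v,1]
    return o+d*(z-o[2])/d[2]
def proj(c,p):
    T=np.array(c["camera_from_world"]);q=np.array(c["intrinsics"])@(T[:3,:3]@p+T[:3,3]);return q[:2]/q[2]
E
python3 - <<'E'
from h import *
a=snap("top","pics/top.png");b=snap("scene","pics/scene.png")
import pickle;pickle.dump((a,b),open("c.pkl","wb"))
for c in(a,b):
    T=np.array(c["camera_from_world"]);print(-T[:3,:3].T@T[:3,3],T[2,:3])
E
```

```text
[0.42386002 0.07161261 0.91045895] [ 0.12947398  0.00964184 -0.99153594]
[ 1.28867029 -0.19817149  1.23742644] [-0.54636077  0.18999082 -0.8157165 ]
```

View pics/top.png

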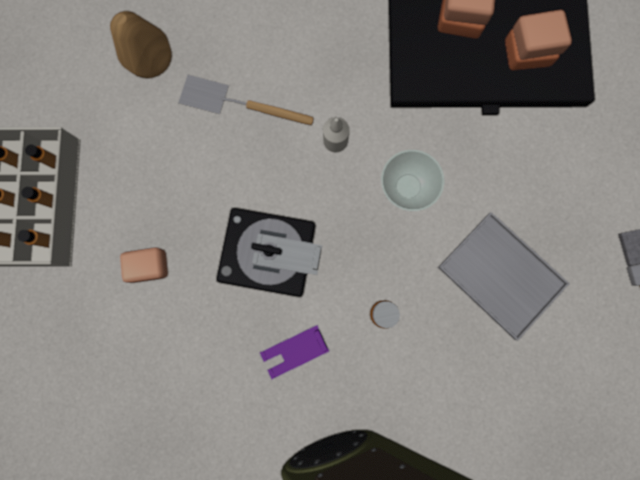

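View pics/scene.png

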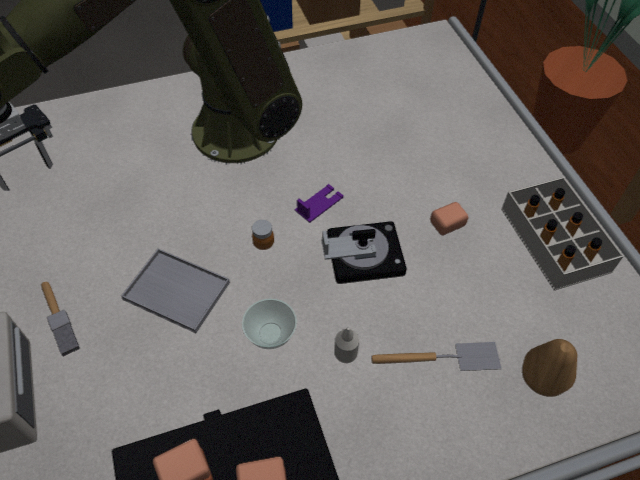

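The top view shows the stand at (268,250), with the black knob bar at (268,250) and the silver carrier's paddle at (315,257), so it slides out to the right. The tray is at (503,277), bowl (412,181), bottle (336,134), jar (385,314) and stone (143,265).
Two things could be taken for the carrier: the silver one at (290,253) and the purple fork at (295,352). I choose the silver one, since it is on the stand and is aluminium. A close crop will check it.

```bash
python3 - <<'E'
from h import *
import pickle
a,b=pickle.load(open("c.pkl","rb"))
A=cv2.resize(a["color"][195:310,200:340,::-1],None,fx=4,fy=4,interpolation=cv2.INTER_CUBIC)
B=cv2.resize(b["color"][210:295,305:420,::-1],None,fx=4,fy=4,interpolation=cv2.INTER_CUBIC)
W=np.zeros((460+0,800,3),np.uint8)
A=cv2.resize(A,(420,345));B=cv2.resize(B,(380,281))
W[:345,:420]=A;W[:281,420:]=B
cv2.imwrite("pics/crop.png",W)
g=cv2.cvtColor(a["color"],cv2.COLOR_RGB2GRAY)
# base contour
m=(g<45).astype(np.uint8);m[:195]=0;m[310:]=0;m[:,:200]=0;m[:,340:]=0
cs,_=cv2.findContours(m,cv2.RETR_EXTERNAL,cv2.CHAIN_APPROX_NONE)
h=cv2.convexHull(np.vstack(cs));print("base",cv2.minAreaRect(h))
bx=cv2.boxPoints(cv2.minAreaRect(h));print([ray(a,*p,0.033).round(4) for p in bx])
# tray by corners
P=[(490,215),(566,285),(517,338),(439,267)]
print([ray(a,*p,0.018).round(4) for p in P], np.mean([ray(a,*p,0.018) for p in P],0))
for n,p,z in [("paddletop",(319,243),.095),("pt2",(320,270),.095),("bowl",(412,181),.055),("bottle",(336,128),.112),("jar",(386,314),.06),("knob",(268,250),.102),("stone",(143,265),.04)]: print(n,ray(a,*p,z).round(4))
E
```

```text
base ((265.6759948730469, 251.53199768066406), (86.84888458251953, 75.75798034667969), 10.304845809936523)
[array([0.46  , 0.2858, 0.033 ]), array([0.6029, 0.264 , 0.033 ]), array([0.5723, 0.0995, 0.033 ]), array([0.4309, 0.1245, 0.033 ])]
[array([ 0.588 , -0.2394,  0.018 ]), array([ 0.4526, -0.3771,  0.018 ]), array([ 0.3537, -0.279 ,  0.018 ]), array([ 0.4871, -0.1374,  0.018 ])] [ 0.47035959 -0.25822182  0.018     ]
paddletop [0.5243 0.0907 0.095 ]
pt2 [0.4766 0.0889 0.095 ]
bowl [ 0.6465 -0.0832  0.055 ]
bottle [0.7291 0.0602 0.112 ]
jar [ 0.3994 -0.0295  0.06  ]
knob [0.5112 0.1797 0.102 ]
stone [0.4899 0.4229 0.04  ]
```

View pics/crop.png

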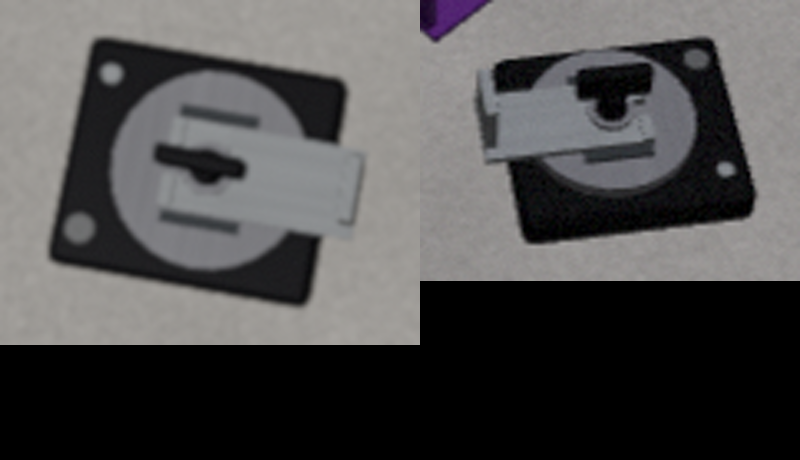

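The crop confirms it: silver carrier on the stand, paddle on the right end, bar roughly along the carrier. Next I move above the stand, where the wrist camera can refine this.

```bash
python3 -m pendant '[[[2,4,0.5],0],[[2,4,0.5],0],[[1.5,3.9,0.5],0],[[1.5,3.9,0.5],0],[[1.5,3.9,0.5],0],[[1.5,3.9,0.5],0],[[1.5,3.9,0.5],0],[[1.5,3.9,0.5],0],[[1.5,3.9,0.5],0],[[1.5,3.9,0.5],0],[[1.5,3.9,0],0],[[1.5,3.9,0],0],[[1.5,3.9,0],0],[[1.5,3.9,0],0],[[1.5,3.9,0],0],[[1.5,3.9,0],0],[[1.5,3.9,0],0],[[1,2,0],0],[[0,0,0],0],[[0,0,0],0]]' 1 20
python3 - <<'E'
from h import *
import pickle
a,b=pickle.load(open("c.pkl","rb"))
f=lambda x,y:(x/3+200,y/3+195)
for n,p,z in [("bar1",f(155,152),.102),("bar2",f(245,168),.102),("tt",f(209,170),.045)]: print(n,ray(a,*p,z).round(4))
w=snap("wrist","pics/w1.png");pickle.dump(w,open("w.pkl","wb"))
o=ctrl.get_obs();print(o["qpos"],o["ee_pos"],o["eef_rot"],o["time_s"])
E
```

```text
time_s: 1.77
ee_pos: [0.4814, 0.1679, 0.2535]
eef_rot: [-3.141, 0.002, 0.396]
force: [0.0, 0.3, 0.6]
grip_width: 0.0941
grip_force: 0.0
bar1 [0.5189 0.2085 0.102 ]
bar2 [0.5094 0.1558 0.102 ]
tt [0.5142 0.1842 0.045 ]
[ 2.62277755e-01  1.75004700e-01  1.56212858e+00 -1.70302565e-04
  1.40552510e+00  1.43878586e+00] [0.48126721 0.16705084 0.2538573 ] [3.14156644e+00 1.07856433e-03 3.94316316e-01] 1.8167
```

View pics/w1.png

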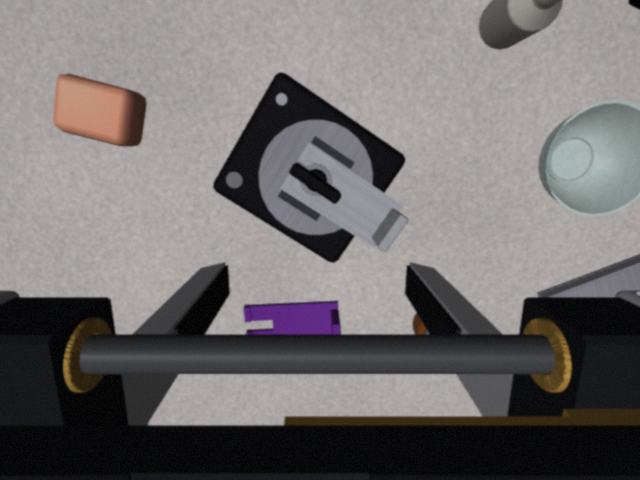

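The wrist view shows the bar centred near (316,184), the turntable centre near (315,177) and the paddle top near (396,228).

```bash
python3 - <<'E'
from h import *
import pickle
w=pickle.load(open("w.pkl","rb"))
g=cv2.cvtColor(w["color"],cv2.COLOR_RGB2GRAY)
m=(g<70).astype(np.uint8);k=np.zeros_like(m);cv2.circle(k,(315,178),50,1,-1);m&=k
n,l,s,c=cv2.connectedComponentsWithStats(m)
for i in range(1,n):
    if s[i,4]>60:
        p=np.argwhere(l==i)[:,::-1].astype(np.float32);r=cv2.minAreaRect(p);bx=cv2.boxPoints(r)
        print(s[i],r,[ray(w,*q,.102)[:2].round(4) for q in bx])
for n,p,z in [("b1",(292,168),.102),("b2",(339,198),.102),("tt",(316,177),.045),("pt1",(408,219),.095),("pt2",(383,249),.095)]: print(n,ray(w,*p,z).round(4))
m=(g<60).astype(np.uint8);m[260:]=0;m[:,:205]=0;m[:,415:]=0;m[:65]=0
n,l,s,c=cv2.connectedComponentsWithStats(m);i=1+s[1:,4].argmax()
r=cv2.minAreaRect(cv2.convexHull(np.argwhere(l==i)[:,::-1].astype(np.float32)));bx=cv2.boxPoints(r);P=[ray(w,*q,.033)[:2].round(4) for q in bx];print("base",P,np.mean(P,0))
E
python3 -m pendant '[[[1.5,0.8,0],0.12],[[1.5,0.8,0],0.12],[[0,0,0],0.12],[[0,0,0],0.12],[[0,0,0],0.12],[[0,0,0],0.12],[[0,0,0],0.12],[[0,0,0],0.12],[[0,0,0],0.12],[[0,0,0],0.12],[[0,0,0],0.12],[[0,0,0],0.12],[[0,0,0],0.12],[[0,0,0],0.12],[[0,0,0],0.12],[[0,0,0],0.12],[[0,0,0],0.12],[[0,0,0],0.12],[[0,0,0],0.12],[[0,0,0],0.12]]'
```

```text
[312 137  41  31 307] ((332.423095703125, 152.11538696289062), (46.317466735839844, 6.37905216217041), 33.690067291259766) [array([0.5485, 0.201 ]), array([0.554 , 0.1999]), array([0.5467, 0.1589]), array([0.5411, 0.16  ])]
[289 163  52  40 874] ((316.3230895996094, 180.18463134765625), (57.055973052978516, 21.582042694091797), 29.744882583618164) [array([0.5123, 0.211 ]), array([0.5316, 0.2082]), array([0.5255, 0.1566]), array([0.5058, 0.1588])]
[279 191  40  29 291] ((298.7470703125, 205.11175537109375), (44.17718505859375, 6.595898628234863), 32.47119140625) [array([0.4918, 0.2108]), array([0.4979, 0.2096]), array([0.4907, 0.1693]), array([0.4845, 0.1703])]
b1 [0.5205 0.2086 0.102 ]
b2 [0.5118 0.1581 0.102 ]
tt [0.5177 0.1839 0.045 ]
pt1 [0.5181 0.0881 0.095 ]
pt2 [0.4817 0.0976 0.095 ]
base [array([0.4633, 0.2963]), array([0.6035, 0.2612]), array([0.5766, 0.0998]), array([0.4262, 0.1246])] [0.5174   0.195475]
time_s: 3.48
ee_pos: [0.5114, 0.1818, 0.2546]
eef_rot: [3.142, 0.0, 2.798]
force: [0.5, -0.0, 0.1]
grip_width: 0.0937
grip_force: 0.0
```

```bash
python3 -m pendant '[[[0.45,0.15,-1],0.12],[[0,0,-1],0.12],[[0,0,-1],0.12],[[0,0,-1],0.12],[[0,0,-1],0.12],[[0,0,-1],0.12],[[0,0,-1],0.12],[[0,0,-1],0.12],[[0,0,-1],0.12],[[0,0,-1],0.12],[[0,0,-1],0.12],[[0,0,-1],0.12],[[0,0,-1],0.12],[[0,0,0],0],[[0,0,0],0],[[0,0,0],0]]'
python3 - <<'E'
from h import *
import pickle
w=snap("wrist","pics/w2.png")
o=ctrl.get_obs();print(o["qpos"],o["ee_pos"],o["eef_rot"])
E
```

```text
time_s: 4.82
ee_pos: [0.5163, 0.1842, 0.1252]
eef_rot: [-3.141, 0.001, -1.934]
force: [0.3, 0.2, 0.4]
grip_width: 0.0939
grip_force: 0.0
[ 2.76223563e-01  3.74162180e-01  1.61759435e+00 -5.45055035e-05
  1.14866377e+00 -2.50271976e+00] [0.51636142 0.1844011  0.12522218] [-3.14062186e+00  6.59125990e-04 -1.93342304e+00]
```

View pics/w2.png

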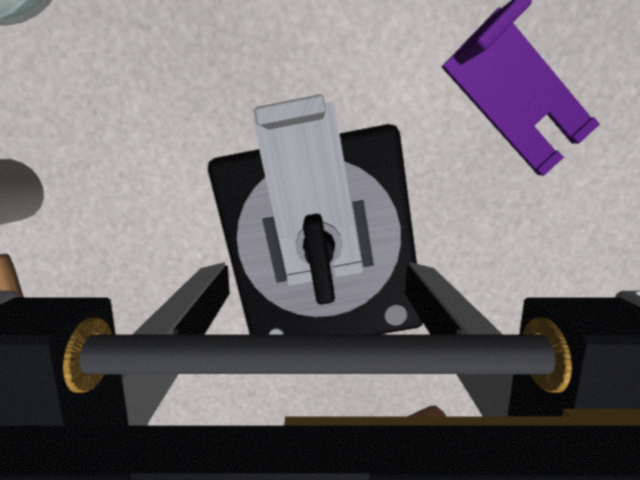

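The bar at (318,258) lies centred between the fingers and about 0.2 rad off parallel, so closing will align it in the loosening direction. Descend and grip.

```bash
python3 -m pendant '[[[0,0,-1.5],-0.04],[[0,0,-1.5],0],[[0,0,-1.5],0],[[0,0,-0.8],0],[[0,0,0],0],[[0,0,0],0]]'; python3 -m pendant '[[[0,0,0],0],[[0,0,0],0],[[0,0,0],0],[[0,0,0],0],[[0,0,0],0],[[0,0,0],0],[[0,0,0],0],[[0,0,0],0],[[0,0,0],0],[[0,0,0],0]]' 0 25
```

```text
time_s: 5.37
ee_pos: [0.5163, 0.1848, 0.0718]
eef_rot: [-3.141, 0.0, -1.97]
force: [-0.3, -1.1, 0.3]
grip_width: 0.094
grip_force: 0.0
time_s: 6.2
ee_pos: [0.5161, 0.1848, 0.0713]
eef_rot: [3.142, -0.0, -1.969]
force: [-0.3, -1.0, -0.1]
grip_width: 0.0309
grip_force: 0.0
```

```bash
python3 -m pendant '[[[0,0,0],0],[[0,0,0],0],[[0,0,0],0],[[0,0,0],0],[[0,0,0],0],[[0,0,0],0],[[0,0,0],0]]'; python3 -c "
from h import *
o=ctrl.get_obs();print(o['moment'],o['qpos'])"
```

```text
time_s: 6.78
ee_pos: [0.5158, 0.185, 0.0713]
eef_rot: [3.141, -0.0, -1.969]
force: [-4.6, 1.6, 2.5]
grip_width: 0.0189
grip_force: 25.0
[0.49386818 0.92757133 0.03185175] [ 2.77347157e-01  4.43682260e-01  1.65960212e+00  3.37767184e-04
  1.03898951e+00 -2.46593917e+00]
```

```bash
python3 -m pendant '[[[0,0,0],0],[[0,0,0],0],[[0,0,0],0]]'; python3 - <<'E'
from h import *
w=snap("wrist");cv2.imwrite("pics/w3.png",w["color"][60:460,120:520,::-1])
E
```

```text
time_s: 7.03
ee_pos: [0.5158, 0.185, 0.0713]
eef_rot: [3.141, -0.0, -1.969]
force: [-4.6, 2.0, 2.1]
grip_width: 0.0188
grip_force: 25.0
```

View pics/w3.png

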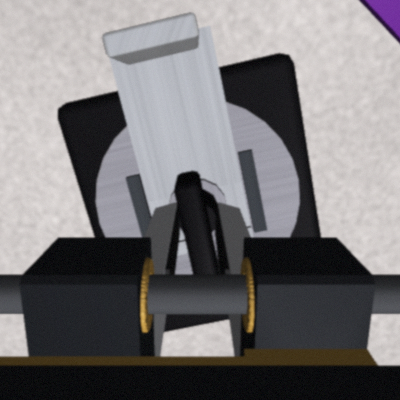

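The fingertips (crop about (170–235, 230)) are closed on the 20 mm hub below the bar, and the bar is still skewed. Open a little, rise 10 mm and regrip.

```bash
python3 -m pendant '[[[0,0,0],0],[[0,0,0],0],[[0,0,0],0],[[0,0,0.5],0],[[0,0,0.5],0],[[0,0,0],0]]' 0.45; python3 -m pendant '[[[0,0,0],0],[[0,0,0],0],[[0,0,0],0],[[0,0,0],0],[[0,0,0],0],[[0,0,0],0],[[0,0,0],0],[[0,0,0],0]]' 0 25
```

```text
time_s: 7.58
ee_pos: [0.5167, 0.1849, 0.0826]
eef_rot: [-3.14, 0.001, -1.969]
force: [0.2, -0.4, -0.2]
grip_width: 0.0422
grip_force: 0.0
time_s: 8.25
ee_pos: [0.5158, 0.1852, 0.0814]
eef_rot: [3.141, 0.0, -1.969]
force: [-2.9, 4.0, 4.0]
grip_width: 0.0123
grip_force: 24.7
```

```bash
python3 -m pendant '[[[0,0,0.024],-0.12],[[0,0,0.024],-0.12],[[0,0,0.024],-0.12],[[0,0,0.024],-0.12],[[0,0,0.024],-0.12],[[0,0,0.024],-0.12],[[0,0,0.024],-0.12],[[0,0,0.024],-0.12],[[0,0,0.024],-0.12],[[0,0,0.024],-0.12],[[0,0,0.024],-0.12],[[0,0,0.024],-0.12],[[0,0,0.024],-0.12],[[0,0,0.024],-0.12],[[0,0,0.024],-0.12],[[0,0,0.024],-0.12],[[0,0,0.024],-0.12],[[0,0,0.024],-0.12],[[0,0,0],0],[[0,0,0],0]]'; python3 -c "
from h import *
o=ctrl.get_obs();print(o['moment'],o['qpos'])"
```

```text
time_s: 9.92
ee_pos: [0.516, 0.1832, 0.0857]
eef_rot: [-3.139, 0.002, 2.153]
force: [-3.2, -10.5, 6.1]
grip_width: 0.0117
grip_force: 25.0
[-2.23865686  0.61935978 -0.04115274] [ 0.2755314   0.42378086  1.65003731 -0.00285882  1.06929887 -0.30498514]
```

```bash
python3 -m pendant '[[[0,0,0.02],-0.1],[[0,0,0.02],-0.1],[[0,0,0.02],-0.1],[[0,0,0.01],-0.05],[[0,0,0],0],[[0,0,0],0]]'; python3 -c "
from h import *
o=ctrl.get_obs();print(o['moment'],o['qpos'])"
```

```text
time_s: 10.42
ee_pos: [0.5156, 0.1831, 0.0863]
eef_rot: [-3.139, 0.003, 1.803]
force: [-5.6, -11.8, 7.3]
grip_width: 0.0118
grip_force: 25.0
[-2.40930293  1.04986482 -0.03146614] [ 0.2755591   0.42272455  1.64989367 -0.00289172  1.07147733  0.04447618]
```

```bash
python3 -m pendant '[[[0,0,0.02],-0.08],[[0,0,0.01],-0.06],[[0,0,0],0],[[0,0,0],0]]'; python3 -c "
from h import *
o=ctrl.get_obs();print(o['moment'],o['qpos'])"
```

```text
time_s: 10.75
ee_pos: [0.5155, 0.1831, 0.0866]
eef_rot: [-3.139, 0.003, 1.663]
force: [-6.8, -11.6, 8.1]
grip_width: 0.0117
grip_force: 25.0
[-2.42533391  1.33366361 -0.06100641] [ 0.2755835   0.42231325  1.64977317 -0.00287153  1.07238389  0.18454964]
```

```bash
python3 -m pendant '[[[0,0,0.01],-0.05],[[0,0,0.01],-0.03],[[0,0,0],0],[[0,0,0],0]]'; python3 -m pendant '[[[0,0,0],0],[[0,0,0],0],[[0,0,0],0],[[0,0,0],0],[[0,0,1.5],0],[[0,0,1.5],0],[[0,0,1.5],0],[[0,0,0.5],0],[[-0.2,-1,0],0.12],[[-0.2,-1,0],0.12],[[-0.2,-1,0],0.12],[[-0.2,-1,0],0.12],[[-0.2,-1,0],0.12],[[-0.2,-1,0],0.12],[[-0.2,-1,0],0.12],[[-0.2,-1,0],0.12],[[0,-0.8,0],0.12],[[0,0,0],0.12]]' 0.45; python3 -m pendant '[[[0,0,0],0.12],[[0,0,0],0.06],[[0,0,0],0],[[0,0,0],0],[[0,0,0],0]]'; python3 - <<'E'
from h import *
import pickle
w=snap("wrist","pics/w4.png");t=snap("top");pickle.dump((w,t),open("w4.pkl","wb"))
E
```

```text
time_s: 11.08
ee_pos: [0.5154, 0.1831, 0.0867]
eef_rot: [-3.139, 0.003, 1.583]
force: [-8.0, -11.0, 7.7]
grip_width: 0.0119
grip_force: 25.0
time_s: 12.58
ee_pos: [0.4999, 0.0957, 0.1364]
eef_rot: [-3.141, -0.0, 2.789]
force: [-0.2, 0.7, -0.3]
grip_width: 0.0425
grip_force: 0.0
time_s: 13.0
ee_pos: [0.5, 0.0969, 0.1366]
eef_rot: [-3.142, -0.0, 2.961]
force: [0.1, 0.4, -0.0]
grip_width: 0.042
grip_force: 0.0
```

View pics/w4.png

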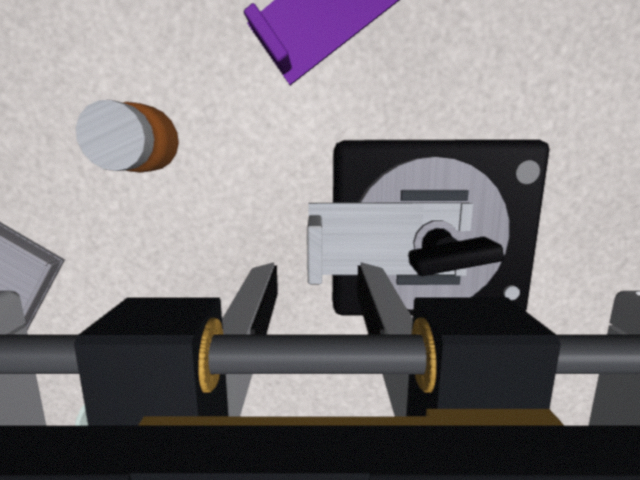

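The knob bar (455,256) has turned and the carrier is still seated. The paddle top runs from (307,217) to (322,284), parallel to the pads.

```bash
python3 - <<'E'
from h import *
import pickle
w,t=pickle.load(open("w4.pkl","rb"))
for p in [(314.5,250),(314.5,217),(314.5,284)]: print(ray(w,*p,.095))
print(proj(w,np.array([.5,.0969,.0836])))
# tray: bright/dark mask in top view
g=t["color"].astype(int);hsv=cv2.cvtColor(t["color"],cv2.COLOR_RGB2HSV)
m=(g.sum(2)<390).astype(np.uint8);m[:,:430]=0;m[:205]=0;m[350:]=0;m[:,580:]=0
m=cv2.morphologyEx(m,cv2.MORPH_CLOSE,np.ones((7,7)))
cs,_=cv2.findContours(m,0,2);c=max(cs,key=cv2.contourArea);r=cv2.minAreaRect(c);print(r)
P=[ray(t,*q,.015) for q in cv2.boxPoints(r)];print(np.round(P,4),np.mean(P,0))
E
```

```text
[0.49543867 0.095948   0.095     ]
[0.47432441 0.09984157 0.095     ]
[0.51818595 0.09175329 0.095     ]
[317.22006966 251.64169883]
((502.8121337890625, 275.6145935058594), (107.51480102539062, 77.29098510742188), 43.090843200683594)
[[ 0.4871 -0.1346  0.015 ]
 [ 0.5971 -0.2407  0.015 ]
 [ 0.4544 -0.3834  0.015 ]
 [ 0.3488 -0.2775  0.015 ]] [ 0.47184383 -0.25903492  0.015     ]
```

```bash
python3 -m pendant '[[[-0.3,-0.1,-1.4],0],[[0,0,-1.4],0],[[0,0,-1.4],0],[[0,0,-1.4],0],[[0,0,-1],0],[[0,0,-0.6],0],[[0,0,0],0],[[0,0,0],0]]'; python3 -m pendant '[[[0,0,0],0],[[0,0,0],0],[[0,0,0],0],[[0,0,0],0],[[0,0,0],0],[[0,0,0],0],[[0,0,0],0],[[0,0,0],0]]' 0 35
```

```text
time_s: 13.77
ee_pos: [0.4972, 0.0958, 0.0651]
eef_rot: [3.142, 0.0, 2.963]
force: [-0.2, 0.3, -0.4]
grip_width: 0.042
grip_force: 0.0
time_s: 14.43
ee_pos: [0.4972, 0.0958, 0.065]
eef_rot: [3.142, 0.0, 2.964]
force: [-1.0, -0.3, 3.0]
grip_width: 0.0098
grip_force: 35.0
```

```bash
python3 -m pendant '[[[-0.09,-0.49,0.03],0],[[-0.09,-0.49,0.02],0],[[-0.09,-0.49,0],0],[[-0.09,-0.49,0],0],[[0,0,0],0]]'
```

```text
time_s: 14.85
ee_pos: [0.4932, 0.0752, 0.0652]
eef_rot: [-3.141, -0.0, 2.963]
force: [-0.4, 0.4, -1.7]
grip_width: 0.01
grip_force: 35.0
```

```bash
python3 -m pendant '[[[-0.14,-0.79,0],0],[[-0.14,-0.79,0],0],[[-0.14,-0.79,0],0],[[-0.14,-0.79,0],0],[[-0.14,-0.79,0],0],[[-0.14,-0.79,0],0],[[-0.14,-0.79,0],0],[[-0.14,-0.79,0],0],[[0,0,0],0],[[0,0,0],0]]'; python3 - <<'E'
from h import *
w=snap("wrist","pics/w5.png")
E
```

```text
time_s: 15.68
ee_pos: [0.4823, 0.0127, 0.0653]
eef_rot: [3.142, -0.0, 2.963]
force: [-0.0, -0.0, -1.1]
grip_width: 0.0096
grip_force: 35.0
```

View pics/w5.png

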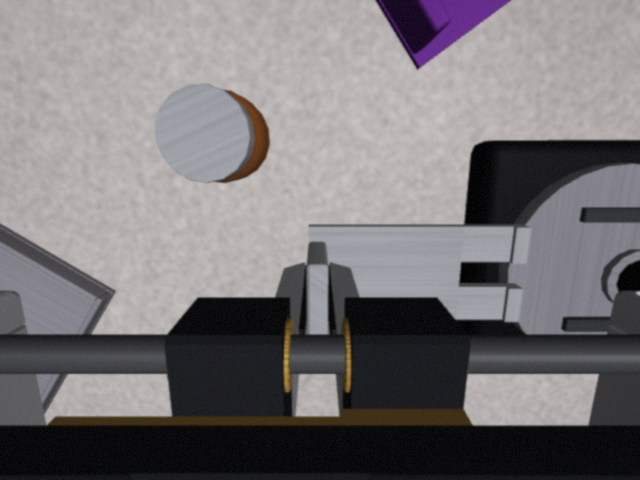

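The fork tips (528,245)/(520,305) are clear of the washer (605,280). Lift, carry and turn over the tray.

```bash
python3 -m pendant '[[[0,0,1],0],[[0,0,2],0],[[0,0,2],0],[[0,0,2],0],[[0,0,2],0],[[0,0,1],0],[[-0.41,-2.6,0],-0.05],[[-0.41,-2.6,0],-0.05],[[-0.41,-2.6,0],-0.05],[[-0.41,-2.6,0],-0.05],[[-0.41,-2.6,0],-0.05],[[-0.41,-2.6,0],-0.05],[[-0.41,-2.6,0],-0.05],[[-0.41,-2.6,0],-0.05],[[-0.41,-2.6,0],-0.05],[[-0.41,-2.6,0],-0.05],[[-0.41,-2.6,0],-0.05],[[-0.41,-2.6,0],-0.05],[[0,0,0],0],[[0,0,0],0]]'; python3 - <<'E'
from h import *
w=snap("wrist","pics/w6.png");t=snap("top","pics/t6.png")
E
```

```text
time_s: 17.4
ee_pos: [0.4328, -0.2995, 0.1651]
eef_rot: [-3.142, -0.001, 2.362]
force: [-0.3, 0.3, -2.5]
grip_width: 0.0102
grip_force: 35.0
```

View pics/w6.png

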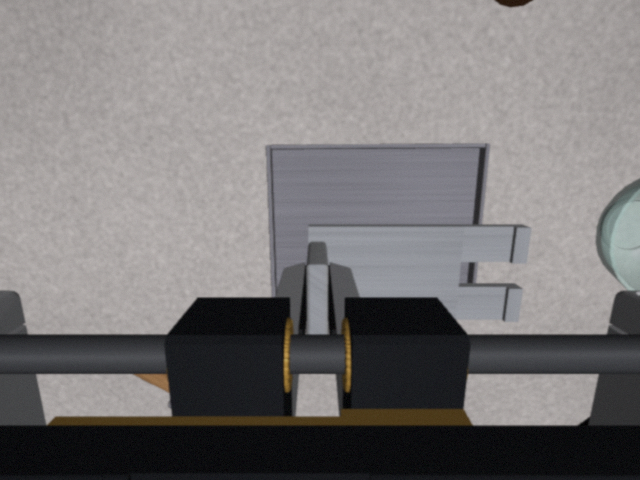

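The carrier is parallel to the tray (corners (268,147), (488,145)). Lower it, with the last millimetres slow.

```bash
python3 -m pendant '[[[0,0,-1.5],0],[[0,0,-2],0],[[0,0,-2],0],[[0,0,-2],0],[[0,0,-2],0],[[0,0,-1.5],0],[[0,0,-1],0],[[0,0,-0.7],0],[[0,0,-0.5],0],[[0,0,-0.3],0],[[0,0,0],0],[[0,0,0],0]]'; python3 -m pendant '[[[0,0,-0.1],0],[[0,0,-0.1],0],[[0,0,-0.1],0],[[0,0,-0.1],0],[[0,0,-0.1],0],[[0,0,0],0],[[0,0,0],0]]'
```

```text
time_s: 18.5
ee_pos: [0.4333, -0.2991, 0.0308]
eef_rot: [3.142, 0.001, 2.364]
force: [0.5, 0.5, -2.2]
grip_width: 0.0098
grip_force: 35.0
time_s: 19.08
ee_pos: [0.433, -0.299, 0.0253]
eef_rot: [-3.142, -0.0, 2.364]
force: [0.5, 0.7, -1.4]
grip_width: 0.0093
grip_force: 35.0
```

```bash
python3 -m pendant '[[[0,0,-0.05],0],[[0,0,-0.05],0],[[0,0,0],0],[[0,0,0],0]]';python3 -m pendant '[[[0,0,-0.05],0],[[0,0,0],0],[[0,0,0],0]]'
```

```text
time_s: 19.42
ee_pos: [0.4331, -0.299, 0.0243]
eef_rot: [3.142, -0.0, 2.364]
force: [0.5, 0.3, -1.7]
grip_width: 0.01
grip_force: 35.0
time_s: 19.67
ee_pos: [0.4332, -0.299, 0.024]
eef_rot: [3.142, 0.0, 2.364]
force: [-1.2, -0.5, 2.6]
grip_width: 0.0099
grip_force: 35.0
```

Contact: Fz changed sign. Release and rise.

```bash
python3 -m pendant '[[[0,0,0],0],[[0,0,0],0],[[0,0,0],0],[[0,0,0],0],[[0,0,0],0],[[0,0,0],0]]' 0.4; python3 -m pendant '[[[0,0,1],0],[[0,0,1.5],0],[[0,0,2],0],[[0,0,3],0],[[0,0,3],0],[[0,0,3],0],[[-1,-2,2],0],[[-1,-2,1],0],[[0,0,0],0],[[0,0,0],0],[[0,0,0],0]]'; python3 - <<'E'
from h import *
t=snap("scene","pics/t7.png")
E
```

```text
time_s: 20.17
ee_pos: [0.4331, -0.299, 0.0238]
eef_rot: [3.142, -0.0, 2.364]
force: [-0.6, -0.8, -0.2]
grip_width: 0.0375
grip_force: 0.0
time_s: 21.08
ee_pos: [0.413, -0.3385, 0.1886]
eef_rot: [3.141, -0.001, 2.364]
force: [0.2, 0.1, -0.6]
grip_width: 0.0377
grip_force: 0.0
```

View pics/t7.png

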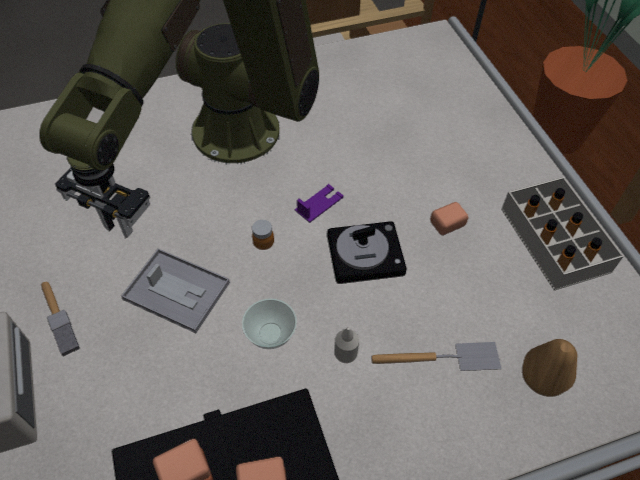

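The carrier lies flat and centred in the tray at (178,288), paddle up. The bystanders haven't moved and the gripper is clear.

```bash
python3 -c "
from station import ctrl
print(ctrl.hand_in())"
```

```text
the job is handed in; nothing more can be done
None
```

I undid the knob about 2.9 rad or more clockwise, slid the carrier off the stand, laid it flat in the tray with the paddle up and let go, and handed the job in at about 21 s; the tray and bystanders stand where they were, but no verdict came back.

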